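# Spin-check the plate turntable and park it on its index

## Task

Check that the culture-dish turntable runs freely: flick its upright peg with a fingertip so that the wheel spins anticlockwise seen from above, and let it coast past the index tab at least once with nothing touching it. On a later pass, while it is still turning, brake it with a fingertip so that its very first standstill has the peg opposite the index tab, within the tab's width, then take the finger away and leave the wheel resting there. Do not grasp, lift or shift the turntable, and leave the things around it alone.

Things in the scene. Friction and masses are not known exactly. Their poses are not given: they have to be found in the camera images.
- wheel_centre (a point): Point on the turntable's upright axis at the height of the wheel's flat top, 52 mm above the worktop; z up, x points from the axis directly away from the index tab (does not turn with the wheel). The bare aluminium wheel is 180 mm across and 12 mm thick; its flat top is clear from 62 to 88 mm from the axis. In its middle a dish and three low clips are fixed, out to 37 mm, up to 14 mm above the top.
- turntable: The turntable's white round foot, 208 mm wide and 2.5 kg, standing loose on rubber pads on the worktop under the wheel; origin at the centre of its underside, same axes as wheel_centre.
- index (a point): Point 84 mm from the axis at the middle of the index tab, at the height of the wheel's top; it belongs to the foot and does not turn with the wheel. The tab is a dark steel block just outside the wheel, 40 mm wide along the rim, its top flush with the wheel's top, with a thin white line across its middle.
- peg (a point): Top centre of the upright black peg on the wheel: 55 mm from the axis, 12 mm thick, rising 24 mm above the wheel's top. It takes the flick and is the wheel's mark.
- rim_line (a point): Point on the wheel's top 84 mm from the axis, on the thin black line that runs outward from the peg; it meets the index point when the peg stands straight opposite the middle of the tab.
- wheel (a joint): Turn of the wheel, rad: 0 with the peg straight opposite the index tab, growing anticlockwise seen from above and counting on over whole turns. Starts at rest at 0.6 to 3.8. The bearing is very free (inertia about 0.0020 kg m2): each second the wheel loses about a twentieth of its speed plus 0.2 rad/s, so from 3 rad/s it runs about 11 s and 2.4 turns, from 5 rad/s 16 s and 5.6 turns.
- marker_1: Bystander: marker pen lying flat, 136 mm long, 13 mm high; origin at the centre of its underside.
- timer: Bystander: white timer lying flat, 62 x 62 x 18 mm; origin at the centre of its underside.
- petri_2: Bystander: culture dish lying by itself on the worktop, 62 mm wide, 14 mm high; origin at the centre of its underside.
- bottle_white: Bystander: small white-capped bottle, 40 mm wide, 82 mm tall; origin at the centre of its underside.
- cap: Bystander: loose bottle cap, 23 mm wide, 16 mm high; origin at the centre of its underside.

How it is judged:
On the way, in this order (a step that is already met when the one before it is completed fails the run):
1. the wheel, flicked, spins anticlockwise with nothing touching it (velocity of joint wheel above 0.8 rad/s and contact force between each of the fingers, the arm and wheel below 0.05 N), for 0.2 s.
2. it has coasted past the index tab and well round again, still turning (value of joint wheel above 10 rad and velocity of joint wheel above 0.1 rad/s and contact force between each of the fingers, the arm and wheel below 0.05 N).
3. a fingertip brakes the wheel as the peg stands by the index tab (horizontal distance between rim_line and index below 0.018 m and contact force between the fingers and wheel above 0.1 N).
At the end, for the whole second after the job is handed in: The wheel is at rest with the peg opposite the index tab (rim line within 18 mm of the index point, about 12 degrees either way), the turntable standing flat, the robot clear (horizontal distance between rim_line and index below 0.018 m and velocity of joint wheel between -0.03 and 0.03 rad/s and height (world z) of wheel_centre below 0.056 m); the robot touches nothing.
It fails at once if the wheel is touched while it coasts past the index tab for the first time and on round (joint 6.0 to 10.0) (value of joint wheel between 6 and 10 rad and not (contact force between each of the fingers, the arm and wheel below 0.05 N)).
It fails at once if after coasting past the tab the wheel comes to a stop away from it (value of joint wheel above 7 rad and velocity of joint wheel below 0.03 rad/s and horizontal distance between rim_line and index above 0.018 m).
It fails at once if the wheel is driven clockwise through the tab (value of joint wheel below 0 rad).
It fails at once if the turntable is shifted by more than 15 mm, lifted or tipped (distance of wheel_centre from where it was at the start of the episode above 0.015 m or height (world z) of wheel_centre above 0.058 m or angle between wheel_centre's own z axis and vertical above 0.06 rad).
It fails at once if a bystander is moved by more than 20 mm (distance of any of marker_1, timer, petri_2, bottle_white, cap from where it was at the start of the episode above 0.02 m).
It also fails if it takes over 54 s, if anything falls off the work surface, if the arm or the gripper's body presses on something with over 40 N, if the wrist force passes 120 N, or if a joint passes its speed limit or range.

## Robot

A 6-joint arm with a two-finger parallel gripper is mounted at the origin on a cart in front of the work surface, level with it; the furniture and walls round the work are solid. World frame = base frame: x ahead of the robot, y to its left, z up, the work surface at z = 0. Lengths are in m, angles in rad, forces in N, time in s.
With the tool pointing down it reaches from about 0.35 to 0.775 m from the base axis. Payload 7.3 kg.
Tool frame: the origin (TCP) lies at the very end of the fingers, on their centre line; the grasp point (between the pads) lies 19 mm behind it; x points along the fingers, y is the direction in which the jaws open and shut, and the axes are right-handed (so a half turn about x gives the same grasp; the last joint's range is limited). The gripper opens to 92 mm and grips with 3 to 60 N. Pads are 19 mm wide; open, the fingers measure 130 mm over their backs; the gripper's body (75 mm by 190 mm) begins 47 mm behind the grasp point.
Start: joints at [-1.276, 0.342, 1.524, -0, 1.275, -0.146], TCP at [0.224, -0.475, 0.188] pointing down, gripper open.
Joint ranges: [-2.53, 2.53], [-0.77, 2.02], [0.04, 2.7], [-1, 4.14], [0.28, 2.66], [-3.11, 3.11]. Speed limits (rad/s): [2.57, 2.57, 3.14, 3.14, 3.14, 3.14].

## Interface

Orientations are given as [roll, pitch, yaw] about the fixed x, y, z axes, in that order (R = Rz(yaw) Ry(pitch) Rx(roll)).
In Python, from cell import observe, vision, job gives the robot as it stands.
- The arm moves only by the tool send_rows, never from a script. Its argument "motion" is a list of rows, each an object with "hand": the opening, from -1 (shut) to 1 (fully open), so that 0 is half open; "slide": the shift along the tool's x, y, z in mm, a list of three; "spin": the turn about the tool's x in rad. In form: [{"hand": hand, "slide": [tx, ty, tz], "spin": spin}, ...]. A call has 1 to 8 rows; each row shifts and turns the pose as measured when the row begins, along the tool's axes as they then stand; what a row does not reach is not made up. A row lasts 1/10 s, in which the tool goes at most 50 mm and 8.59 degrees, less where a joint would pass 70% of its speed; a pose out of reach is approached as far as the arm can. A call with a gripper value outside its range is refused whole. The fingers move at their own pace and stop on an object; "grip_force" is the grip in N (left out, the last holds). Time passes only in rows, so rows that do not move let the fingers close. It gives the time, the measured TCP pose, the force and the opening at its end, in the units of the state.
- observe(): the state, without advancing time (a new reading comes with each control period).
- vision.read_camera(name): name is "scene" or "side" or "wrist"; returns a dict with "pixels" (420x560x3 uint8, blue, green, red), "range_z" (420x560 float32, m along the optical axis (not along the pixel's ray), 0 where there is no reading), "fx", "fy", "cx", "cy" (pixels), "world_from_camera" (4x4, takes a point from camera to world coordinates); the wrist camera has in their place "T_tool_cam" (4x4, takes a point from camera to tool coordinates, whose origin is the TCP and whose axes are the tool frame's). Camera axes: x right, y down, z forward; pixel columns grow to the right and rows downward; lengths in m; the calibration is good to about 2 mm. A picture is of the moment at which its call begins: read the wrist's pose just before it.
- job.hand_in(): hands the job in, once; it reports no verdict.
Trained networks look in a picture, given as the dict that the camera call returned (one of the last four; its "shot" number tells which), for a name from the list of things; names that differ only in an ending like _2 or _b are one class to them, and where a whole thing is asked for, a point or a joint stands for the part that bears it (a point fixed in the world has none). Each returns a list of dicts, best first, with "conf" (0 to 1); they miss things now and then, are a little off and sometimes report something else, mostly with a low value. They report only what shows in the picture. A call takes as long as a camera call.
- vision.search_frame(picture, thing): "uv" ([column, row] in pixels, amid what is visible of it).
- vision.cut_out(picture, thing): "mask" (420x560 bool, what is visible of it) and "uv" ([column, row] in pixels, amid what is visible of it).
The state is a dict: "time": time; "qpos": joint angles; "qvel": joint speeds; "joint_efforts": joint torques, N m; "tool_pos": TCP position; "tool_rot": TCP orientation; "contact_force": force on the tool from outside, world axes, zero at the start; "torque": the same for the moment, N m; "opening": finger opening in m.
Only numpy, scipy, OpenCV 4.12 (cv2) and the standard library are available. Lean on these libraries where they do the work, as an engineer would, in place of code of your own. Each camera call takes 0.05 s, during which the arm holds its last target.

## Working session

There is one attempt and no reset: what is moved stays moved. The work goes in short steps, Python scripts to look and compute and a tool call to move; the robot and the scene stay as the last step left them, time stands still between calls to the robot, and variables do not carry over. Pictures are saved under pics/ and viewed, and the job is handed in when it is done.

Besides the shell and the picture viewer there is one more tool, called after "Request:" as name(argument=value, ...) on one line, values as JSON. send_rows: Moves the arm, as the interface text tells. Its arguments: {"type":"object","properties":{"motion":{"type":"array","items":{"type":"object","properties":{"hand":{"type":"number"},"slide":{"type":"array","items":{"type":"number"}},"spin":{"type":"number"}}}},"grip_force":{"type":"number"}},"required":["motion"]}

```bash
ls; mkdir -p pics; cat > h.py <<'E'
from cell import observe, vision, job
import numpy as np, cv2
from scipy.spatial.transform import Rotation as R
def toolT(s):
    T=np.eye(4);T[:3,:3]=R.from_euler('xyz',s['tool_rot']).as_matrix();T[:3,3]=s['tool_pos'];return T
def px2w(p,u,v,T,z=None,rng=True):
    d=np.array([(u-p['cx'])/p['fx'],(v-p['cy'])/p['fy'],1.0])
    if z is None:
        r=p['range_z'][int(round(v)),int(round(u))]; return (T@np.r_[d*r,1])[:3]
    o=T[:3,3]; w=T[:3,:3]@d
    return o+w*(z-o[2])/w[2]
E
python3 - <<'E'
from h import *
s=observe();print(s)
for n in ['scene','side']:
    p=vision.read_camera(n);cv2.imwrite(f'pics/{n}0.png',p['pixels'])
    T=p['world_from_camera'];print(n,T.round(3).tolist(),p['fx'])
    for t in ['wheel_centre','turntable','index','peg','rim_line','marker_1','timer','petri_2','bottle_white','cap']:
        try:
            for r in vision.search_frame(p,t)[:2]:
                u,v=r['uv'];print(t,round(r['conf'],2),np.round(r['uv'],1),px2w(p,u,v,T).round(3))
        except Exception as e: print(t,e)
E
```

```text
pics
{'time': 0.0, 'qpos': array([-1.27597472e+00,  3.42792441e-01,  1.52500206e+00,  6.30748402e-06,
        1.27540736e+00, -1.46006128e-01]), 'qvel': array([ 0.00075525,  0.00031923, -0.00114055, -0.0013416 , -0.00103373,
        0.00037928]), 'joint_efforts': array([-1.11443722e-03, -4.31248212e+01, -2.44212538e+01,  7.17292889e-02,
        5.61598269e-02, -1.34935053e-04]), 'tool_pos': array([ 0.22389421, -0.47435149,  0.18751405]), 'tool_rot': array([-1.72055046,  1.56918711,  1.86186809]), 'contact_force': array([-0.23629665, -0.29203678,  1.20082404]), 'torque': array([ 0.01886238, -0.01479827, -0.01709435]), 'opening': 0.09187021228687228}
scene [[0.864, -0.226, 0.45, 0.162], [-0.504, -0.39, 0.771, -0.775], [0.002, -0.893, -0.451, 0.475], [0.0, 0.0, 0.0, 1.0]] 419.64601700662325
wheel_centre 0.82 [280.4 221.6] [ 0.57  -0.106  0.051]
turntable 0.85 [278.6 222.3] [ 0.565 -0.106  0.051]
index 0.86 [286.6 224.1] [ 0.574 -0.124  0.053]
peg 0.77 [278.3 211.3] [ 0.578 -0.083  0.064]
rim_line 0.67 [278.7 212.2] [ 0.579 -0.083  0.061]
rim_line 0.19 [361.  318.8] [ 0.548 -0.394  0.015
[... 191 characters left out ...]
123 0.038]
cap 0.72 [250.5 318.1] [ 0.394 -0.305  0.016]
side [[-0.529, -0.725, 0.441, 0.119], [-0.848, 0.443, -0.29, 0.156], [0.015, -0.527, -0.85, 0.856], [0.0, 0.0, 0.0, 1.0]] 405.2776462641931
wheel_centre 0.91 [252.9 218.1] [ 0.53  -0.043  0.057]
wheel_centre 0.51 [252.1 208.3] [ 0.55  -0.052  0.064]
turntable 0.55 [254.3 213.9] [ 0.533 -0.048  0.067]
index 0.82 [254.  217.6] [ 0.529 -0.045  0.059]
index 0.69 [252.  210.3] [ 0.544 -0.049  0.066]
peg 0.62 [249.6 207.5] [ 0.553 -0.048  0.067]
rim_line 0.62 [251.3 210.3] [ 0.545 -0.048  0.066]
marker_1 0.6 [249.5 159.7] [ 0.719 -0.138  0.   ]
timer 0.7 [361.5 161.6] [ 0.549 -0.378  0.019]
bottle_white 0.83 [174.3 249.3] [0.55  0.14  0.059]
```

```bash
python3 - <<'E'
import cv2
a=cv2.imread('pics/scene0.png');b=cv2.imread('pics/side0.png')
cv2.imwrite('pics/side0c.png',cv2.resize(b[140:300,150:370],None,fx=3.5,fy=3.5,interpolation=cv2.INTER_CUBIC))
E
```

```text
(no output)
```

View pics/scene0.png

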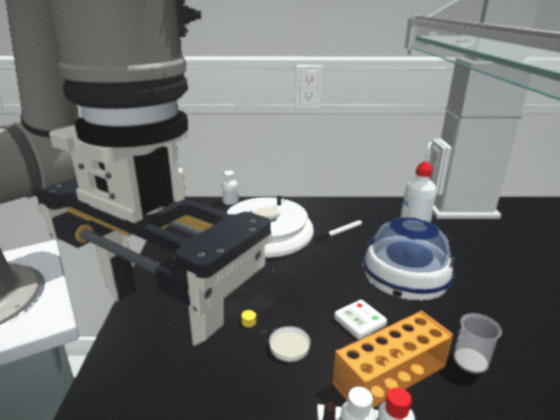

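View pics/side0c.png

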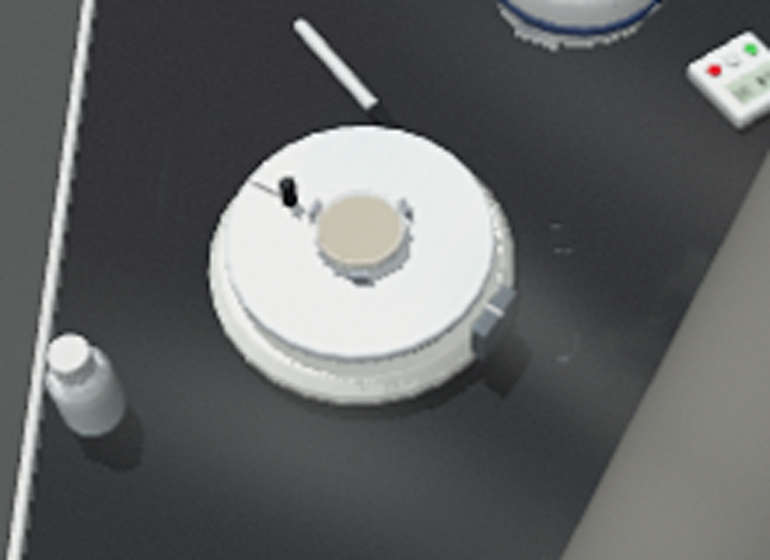

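View pics/side0.png

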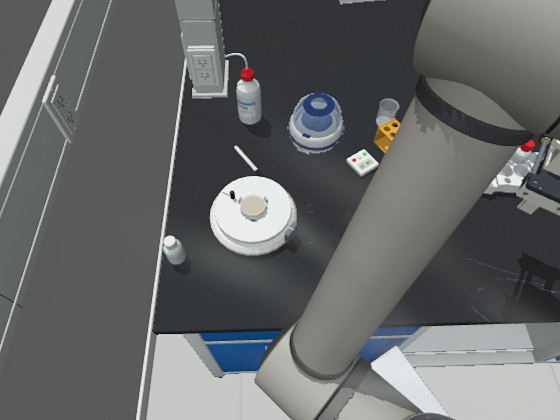

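```bash
cat >> h.py <<'E'
def cloud(p,T):
    v,u=np.mgrid[0:420,0:560];z=p['range_z']
    P=np.stack([(u-p['cx'])/p['fx']*z,(v-p['cy'])/p['fy']*z,z],-1)
    W=P@T[:3,:3].T+T[:3,3]; W[z==0]=np.nan; return W
def proj(p,T,X):
    q=np.linalg.inv(T)@np.r_[X,1];return np.array([p['fx']*q[0]/q[2]+p['cx'],p['fy']*q[1]/q[2]+p['cy']])
E
python3 - <<'E'
from h import *
p=vision.read_camera('side');T=p['world_from_camera'];W=cloud(p,T)
from scipy.optimize import least_squares
near=np.hypot(W[...,0]-.54,W[...,1]+.06)<.16
m=near&(abs(W[...,2]-.052)<.006)
print(m.sum(),np.nanmedian(W[...,2][m]))
# enclosing circle
c,r=cv2.minEnclosingCircle((W[m][:,:2]*1000).astype(np.float32));print(c,r)
g=p['pixels'].astype(int)
# tab crop (495,325), line (495,318); peg top (288,182); bright wheel ellipse rim points
for n,(a,b),z in [('tab',(495,318),.052),('tabL',(480,345),.052),('tabR',(512,293),.052),('pegtop',(288,181),.076),('pegbase',(291,204),.052),('line end',(255,184),.052),('wl',(228,245),.052),('wr',(493,240),.052),('wt',(362,125),.052),('wb',(360,358),.052)]:
    print(n,px2w(p,150+a/3.5-.4,140+b/3.5-.4,T,z).round(4))
for n in ['bottle_white','marker_1']:
    r=vision.cut_out(p,n)[0];w=W[r['mask']];print(n,np.nanmin(w,0).round(3),np.nanmax(w,0).round(3))
E
```

```text
3548 0.05167710050201463
(550.9254150390625, -63.89012908935547) 100.1688003540039
tab [ 0.4605 -0.101   0.052 ]
tabL [ 0.4493 -0.0824  0.052 ]
tabR [ 0.4701 -0.1203  0.052 ]
pegtop [ 0.607  -0.0323  0.076 ]
pegbase [ 0.6047 -0.031   0.052 ]
line end [ 0.6315 -0.0179  0.052 ]
wl [0.5981 0.0196 0.052 ]
wr [ 0.5102 -0.1315  0.052 ]
wt [ 0.6364 -0.1042  0.052 ]
wb [ 0.481  -0.0132  0.052 ]
bottle_white [ 0.542  0.119 -0.731] [1.027 0.161 0.086]
marker_1 [ 0.629 -0.144 -0.002] [ 0.774 -0.116  0.05 ]
```

```bash
python3 - <<'E'
from h import *
s=observe();T=toolT(s);print(T.round(3),s['time'])
d=np.array([.575,-.075,.20])-T[:3,3];print('slide total',(T[:3,:3].T@d*1000).round(1))
p=vision.read_camera('side')
for u,v in [(316,140),(290,138),(345,138),(316,155)]: print(px2w(p,u,v,p['world_from_camera'],.0).round(3))
E
```

```text
[[ 0.     0.427 -0.904  0.224]
 [-0.    -0.904 -0.427 -0.475]
 [-1.     0.     0.     0.188]
 [ 0.     0.     0.     1.   ]] 1.25
slide total [ -11.8 -211.8 -488. ]
[ 0.683 -0.329  0.   ]
[ 0.727 -0.271  0.   ]
[ 0.648 -0.402  0.   ]
[ 0.64  -0.299  0.   ]
```

Request:
send_rows(motion=[{"hand":-1,"slide":[-3,-20,-45],"spin":0},{"hand":-1,"slide":[-3,-20,-45],"spin":0},{"hand":-1,"slide":[-3,-20,-45],"spin":0},{"hand":-1,"slide":[-3,-20,-45],"spin":0},{"hand":-1,"slide":[0,-20,-45],"spin":0},{"hand":-1,"slide":[0,-20,-45],"spin":0}], grip_force=10)

```text
time: 1.9
tool_pos: [0.419, -0.2514, 0.2001]
tool_rot: [1.443, 1.568, -1.271]
contact_force: [0.0, -0.0, -0.4]
opening: 0.0485
```

```bash
python3 - <<'E'
from h import *
s=observe();T=toolT(s);print(T.round(3),s['time'],s['opening'])
p=vision.read_camera('wrist');cv2.imwrite('pics/w1.png',p['pixels']);print(p['T_tool_cam'].round(3),p['fx'])
E
```

```text
[[ 0.001  0.415 -0.91   0.419]
 [-0.003 -0.91  -0.415 -0.251]
 [-1.     0.003  0.     0.2  ]
 [ 0.     0.     0.     1.   ]] 1.9 0.0485314130379265
[[ 0.001 -0.299  0.954 -0.195]
 [ 1.     0.    -0.001  0.   ]
 [ 0.     0.954  0.299 -0.081]
 [ 0.     0.     0.     1.   ]] 300.4487827027801
```

View pics/w1.png

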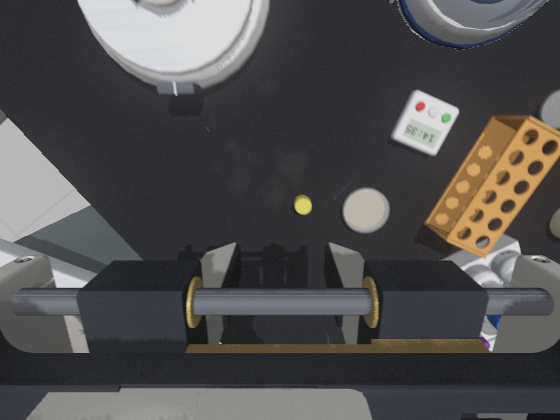

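Request:
send_rows(motion=[{"hand":-1,"slide":[0,-30,-30],"spin":0},{"hand":-1,"slide":[0,-30,-30],"spin":0},{"hand":-1,"slide":[0,-30,-30],"spin":0},{"hand":-1,"slide":[0,0,0],"spin":0}])

```text
time: 2.35
tool_pos: [0.4693, -0.1213, 0.2004]
tool_rot: [2.79, 1.566, 0.086]
contact_force: [0.6, -0.4, 0.5]
opening: 0.0125
```

```bash
python3 - <<'E'
from h import *
s=observe();T=toolT(s);print(T.round(4),s['time'],s['opening'])
p=vision.read_camera('wrist');cv2.imwrite('pics/w2.png',p['pixels'])
np.savez('w2.npz',**{k:v for k,v in p.items() if k!='shot'},T=T)
TT=T@p['T_tool_cam']
for t in ['wheel_centre','index','peg','rim_line']:
  for r in vision.search_frame(p,t)[:2]:
    u,v=r['uv'];print(t,round(r['conf'],2),np.round(r['uv'],1),px2w(p,u,v,TT).round(3))
W=cloud(p,TT)
m=(np.hypot(W[...,0]-.557,W[...,1]+.057)<.13)&(abs(W[...,2]-.052)<.005)
print(np.nanmedian(W[...,2][m]),cv2.minEnclosingCircle((W[m][:,:2]*1000).astype(np.float32)))
E
```

```text
[[ 5.100e-03  4.237e-01 -9.058e-01  4.693e-01]
 [ 4.000e-04 -9.058e-01 -4.237e-01 -1.213e-01]
 [-1.000e+00  1.800e-03 -4.800e-03  2.004e-01]
 [ 0.000e+00  0.000e+00  0.000e+00  1.000e+00]] 2.35 0.01249342240358471
wheel_centre 0.62 [265.3  83.4] [ 0.563 -0.059  0.065]
wheel_centre 0.37 [262.   78.7] [ 0.565 -0.054  0.063]
index 0.69 [270.4  85. ] [ 0.563 -0.064  0.065]
peg 0.61 [262.4  78.7] [ 0.565 -0.054  0.063]
rim_line 0.82 [264.3  83.1] [ 0.563 -0.058  0.063]
0.0507482942061922 ((551.0792846679688, -63.811798095703125), 99.75848388671875)
```

View pics/w2.png

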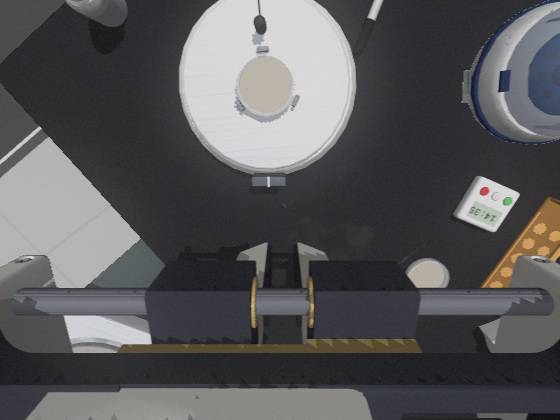

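```bash
python3 - <<'E'
from h import *
p=dict(np.load('w2.npz'));TT=p['T']@p['T_tool_cam']
cv2.imwrite('pics/w2c.png',cv2.resize(p['pixels'][0:200,160:380],None,fx=3,fy=3,interpolation=cv2.INTER_CUBIC))
# wheel rim fit: bright top pixels with depth ~ .052
W=cloud(p,TT);g=p['pixels'].min(2)
from scipy.optimize import least_squares
m=((abs(W[...,2]-.051)<.005)&(np.hypot(W[...,0]-.557,W[...,1]+.057)<.098)).astype(np.uint8)
pts=[]
for v in range(30,170):
    r=np.where(m[v])[0]
    if len(r)>5: pts+= [W[v,r[0],:2],W[v,r[-1],:2]]
pts=np.array(pts)
f=least_squares(lambda x:np.hypot(pts[:,0]-x[0],pts[:,1]-x[1])-x[2],[.557,-.057,.09],loss='soft_l1',f_scale=.002);print(f.x.round(4))
for n,u,v,z in [('tabline',268.5,181,.052),('tab',268.5,176,.052),('pegtop',259.5,20,.076),('l',180,85,.052),('r',355.5,85,.052),('b',267,172,.052)]: print(n,px2w(p,u,v,TT,z).round(4))
E
```

```text
[ 0.5615 -0.0595  0.0887]
tabline [ 0.4685 -0.1042  0.052 ]
tab [ 0.4739 -0.1018  0.052 ]
pegtop [ 0.6098 -0.0323  0.076 ]
l [0.5235 0.024  0.052 ]
r [ 0.6026 -0.1453  0.052 ]
b [ 0.4774 -0.0983  0.052 ]
```

View pics/w2c.png

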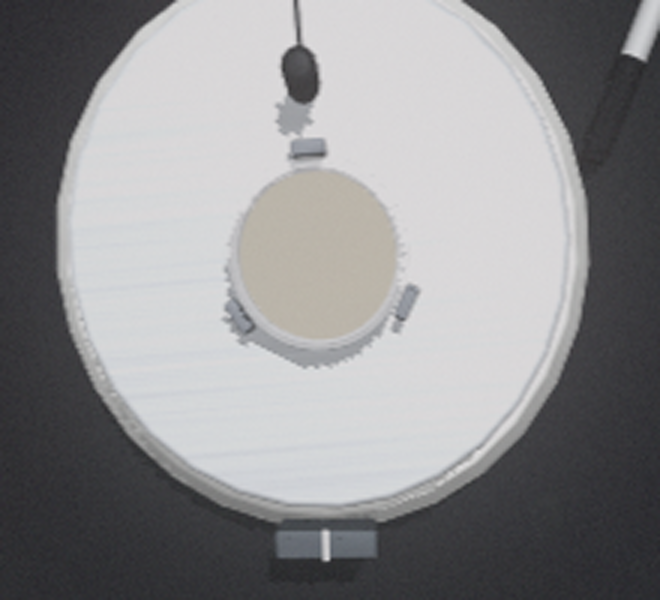

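Request:
send_rows(motion=[{"hand":-1,"slide":[10,3,-41],"spin":0},{"hand":-1,"slide":[15,3,-41],"spin":0},{"hand":-1,"slide":[20,3,-41],"spin":0},{"hand":-1,"slide":[20,3,-41],"spin":0},{"hand":-1,"slide":[20,0,0],"spin":0},{"hand":-1,"slide":[0,0,0],"spin":0}])

```text
time: 3.2
tool_pos: [0.6274, -0.0793, 0.1129]
tool_rot: [2.124, 1.563, -0.603]
contact_force: [-0.1, 0.4, -1.0]
opening: 0.0006
```

```bash
cat >> h.py <<'E'
C=np.array([.560,-.059]);PEG=np.array([.609,-.032])
def rep():
    s=observe();T=toolT(s);print('t',round(s['time'],2),T.round(4).tolist(),'op',round(s['opening'],4),s['contact_force'].round(1))
    return s,T
E
python3 - <<'E'
from h import *
s,T=rep()
print('to start (tool mm)',(T[:3,:3].T@(np.array([.623,-.062,.061])-T[:3,3])*1000).round(1))
p=vision.read_camera('side');cv2.imwrite('pics/s3.png',cv2.resize(p['pixels'][100:300,130:400],None,fx=2.9,fy=2.9))
E
```

```text
t 3.2 [[0.0063, 0.4027, -0.9153, 0.6274], [-0.0043, -0.9153, -0.4027, -0.0793], [-1.0, 0.0065, -0.004, 0.1129], [0.0, 0.0, 0.0, 1.0]] op 0.0006 [-0.1  0.4 -1. ]
to start (tool mm) [ 51.8 -17.9  -2.8]
```

View pics/s3.png

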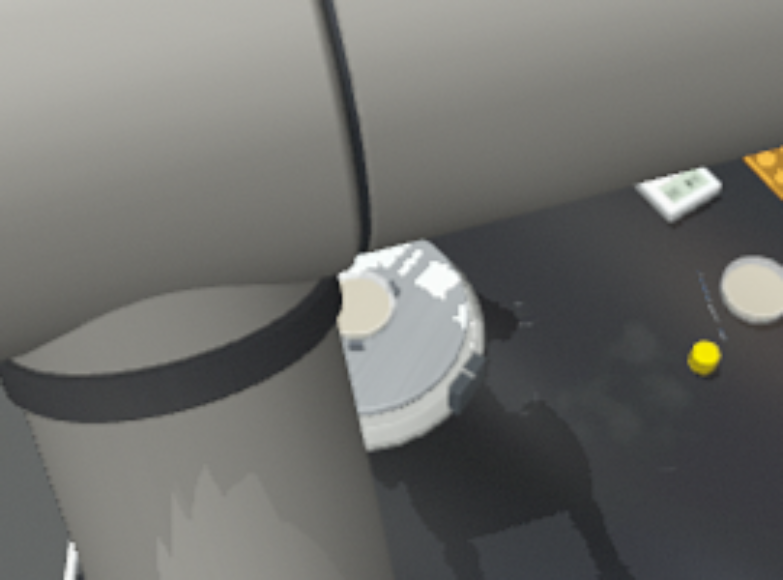

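Request:
send_rows(motion=[{"hand":-1,"slide":[18,-6,-1],"spin":0},{"hand":-1,"slide":[18,-6,-1],"spin":0},{"hand":-1,"slide":[12,-4,0],"spin":0},{"hand":-1,"slide":[2,0,0],"spin":0}])

```text
time: 3.65
tool_pos: [0.6253, -0.0699, 0.0697]
tool_rot: [2.34, 1.551, -0.395]
contact_force: [0.4, -1.0, 0.3]
opening: 0.0009
```

```bash
python3 - <<'E'
from h import *
s,T=rep();print(s['qpos'].round(2))
print('peg rel (tool mm)',(T[:3,:3].T@(np.r_[PEG,.061]-T[:3,3])*1000).round(1),'C rel',(T[:3,:3].T@(np.r_[C,.061]-T[:3,3])*1000).round(1))
for n in['scene','wrist']:
    p=vision.read_camera(n);cv2.imwrite(f'pics/{n}4.png',p['pixels'] if n=='wrist' else cv2.resize(p['pixels'][140:280,190:390],None,fx=4,fy=4))
E
```

```text
t 3.65 [[0.0178, 0.3957, -0.9182, 0.6253], [-0.0074, -0.9183, -0.3959, -0.0699], [-0.9998, 0.0139, -0.0134, 0.0697], [0.0, 0.0, 0.0, 1.0]] op 0.0009 [ 0.4 -1.   0.3]
[-0.23  0.63  1.4  -0.    1.1   0.93]
peg rel (tool mm) [  8.1 -41.4   0.1] C rel [  7.5 -36.   55.8]
```

View pics/scene4.png

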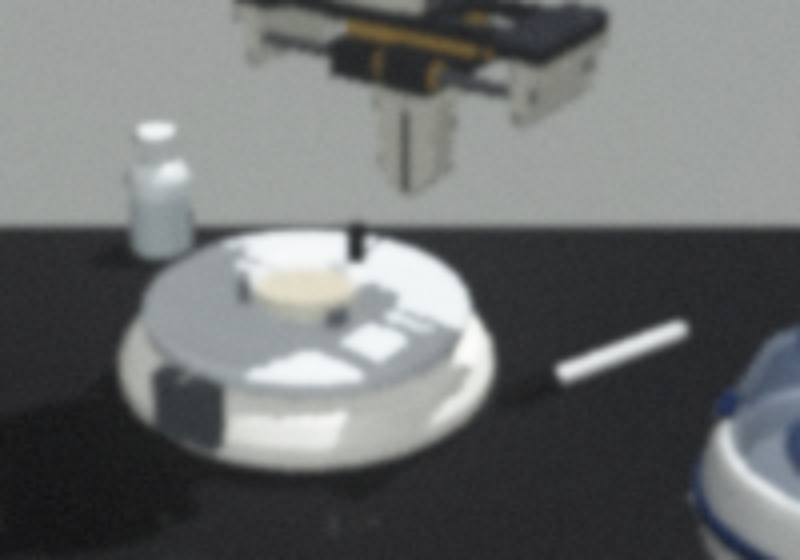

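View pics/wrist4.png

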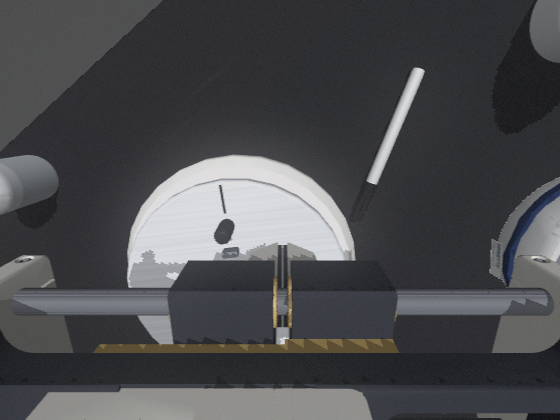

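```bash
python3 - <<'E'
from h import *
s,T=rep()
p=vision.read_camera('scene');TS=p['world_from_camera'];cv2.imwrite('pics/scene5.png',p['pixels'])
print(proj(p,TS,T[:3,3]),proj(p,TS,[.609,-.032,.076]))
W=cloud(p,TS)
for u,v in [(292,184),(290,175),(296,182),(279,199),(279,202)]: print(u,v,W[v,u].round(3))
w=vision.read_camera('wrist');s=observe();T=toolT(s);TT=T@w['T_tool_cam'];WW=cloud(w,TT)
print('peg top wrist',px2w(w,227,222,TT,.076),proj(w,w['T_tool_cam'],[0,0,0]))
for u,v in [(270,250),(255,252),(300,250),(312,252),(227,222),(282,250)]: print(u,v,WW[v,u].round(3),(np.linalg.inv(T)@np.r_[WW[v,u],1])[:3].round(3))
E
```

```text
t 3.75 [[0.02, 0.3957, -0.9182, 0.6264], [-0.0081, -0.9182, -0.3959, -0.0703], [-0.9998, 0.0154, -0.0152, 0.0708], [0.0, 0.0, 0.0, 1.0]] op 0.0005 [ 0.7  0.1 -0.5]
[294.07771718 201.3218689 ] [278.55784883 194.60621316]
292 184 [ 0.616 -0.076  0.117]
290 175 [ 0.613 -0.072  0.137]
296 182 [ 0.619 -0.087  0.125]
279 199 [ 0.605 -0.04   0.069]
279 202 [ 0.608 -0.037  0.06 ]
peg top wrist [ 0.62243099 -0.03155112  0.076     ] [282.12399339 234.53887302]
270 250 [ 0.633 -0.06   0.118] [-0.047 -0.007 -0.01 ]
255 252 [ 0.63  -0.052  0.121] [-0.05  -0.014 -0.011]
300 250 [ 0.639 -0.075  0.118] [-0.047  0.01  -0.01 ]
312 252 [ 0.642 -0.08   0.122] [-0.05   0.016 -0.011]
227 222 [ 0.615 -0.031  0.058] [ 0.013 -0.041 -0.005]
282 250 [ 0.635 -0.066  0.117] [-0.045 -0.    -0.01 ]
```

View pics/scene5.png

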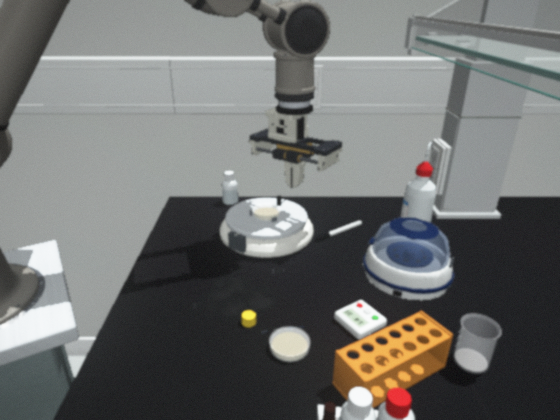

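```bash
python3 - <<'E'
from h import *
s,T=rep()
p=vision.read_camera('scene');TS=p['world_from_camera']
print(proj(p,TS,[.224,-.475,.188]))
for dy in(-.065,-.046,.046,.065): print(dy,proj(p,TS,np.array([.224,-.475,.188])+dy*np.array([.427,-.904,0])))
W=cloud(p,TS)
g=p['pixels']
for v in range(170,206,2): print(v,W[v,292].round(3),g[v,292])
cv2.imwrite('pics/scene6.png',cv2.resize(p['pixels'][150:220,250:340],None,fx=8,fy=8,interpolation=cv2.INTER_NEAREST))
E
```

```text
t 3.85 [[0.0209, 0.396, -0.918, 0.6269], [-0.0082, -0.9181, -0.3962, -0.0701], [-0.9997, 0.0158, -0.016, 0.0711], [0.0, 0.0, 0.0, 1.0]] op 0.0003 [ 1.3 -0.7  0.4]
[167.43099145 344.9154717 ]
-0.065 [122.35107847 317.80907991]
-0.046 [134.78568393 325.28596407]
0.046 [204.2231326  367.03845569]
0.065 [220.82049754 377.01839237]
170 [ 0.614 -0.078  0.15 ] [102 108 103]
172 [ 0.614 -0.078  0.146] [104 107 104]
174 [ 0.615 -0.078  0.141] [102 104 102]
176 [ 0.615 -0.077  0.136] [102 108 107]
178 [ 0.616 -0.076  0.131] [101 104 103]
180 [ 0.615 -0.077  0.127] [103 107 105]
182 [ 0.615 -0.077  0.122] [102 106 105]
184 [ 0.615 -0.077  0.118] [103 109 106]
186 [ 0.616 -0.077  0.113] [107 110 108]
188 [ 0.842  0.272 -0.075] [138 137 135]
190 [ 0.843  0.273 -0.083] [162 165 161]
192 [ 0.845  0.276 -0.092] [163 164 162]
194 [ 0.844  0.273 -0.097] [161 163 159]
196 [0.72  0.083 0.   ] [114 116 113]
198 [ 0.715  0.075 -0.001] [55 52 51]
200 [ 0.71   0.066 -0.002] [79 78 74]
202 [ 0.642 -0.039  0.052] [216 213 206]
204 [ 0.637 -0.046  0.052] [246 245 242]
```

View pics/scene6.png

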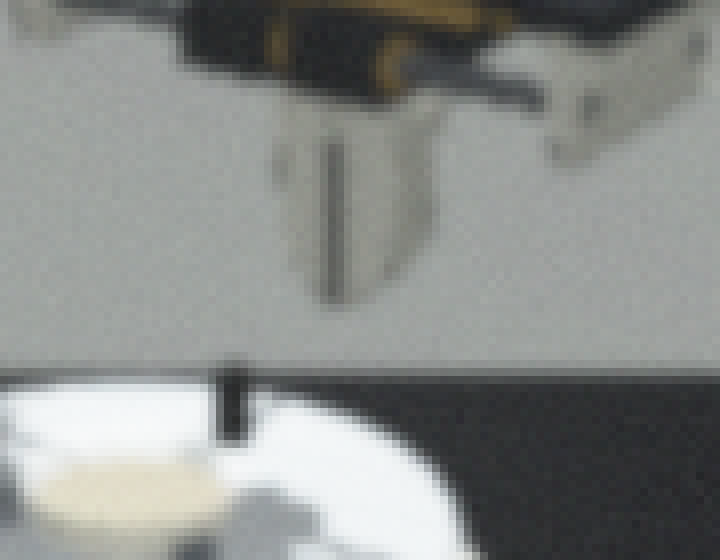

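Request:
send_rows(motion=[{"hand":-1,"slide":[6,0,0],"spin":0},{"hand":-1,"slide":[5,0,0],"spin":0},{"hand":-1,"slide":[3,0,0],"spin":0}])

```text
time: 4.2
tool_pos: [0.6283, -0.0706, 0.0579]
tool_rot: [2.377, 1.545, -0.357]
contact_force: [0.3, -0.1, -0.2]
opening: 0.0009
```

```bash
python3 - <<'E'
from h import *
s,T=rep()
E
```

```text
t 4.2 [[0.0241, 0.396, -0.9179, 0.6283], [-0.009, -0.9181, -0.3963, -0.0706], [-0.9997, 0.0178, -0.0185, 0.0579], [0.0, 0.0, 0.0, 1.0]] op 0.0009 [ 0.3 -0.1 -0.2]
```

Request:
send_rows(motion=[{"hand":-1,"slide":[3,0,0],"spin":0},{"hand":-1,"slide":[3,0,0],"spin":0},{"hand":-1,"slide":[3,0,0],"spin":0}])

```text
time: 4.5
tool_pos: [0.6284, -0.0705, 0.0476]
tool_rot: [2.372, 1.546, -0.362]
contact_force: [-0.3, 0.1, -0.8]
opening: 0.0004
```

```bash
python3 - <<'E'
from h import *
s,T=rep()
p=vision.read_camera('scene');TS=p['world_from_camera']
print(proj(p,TS,T[:3,3]))
cv2.imwrite('pics/scene7.png',cv2.resize(p['pixels'][150:220,250:340],None,fx=8,fy=8,interpolation=cv2.INTER_NEAREST))
E
```

```text
t 4.5 [[0.0233, 0.3962, -0.9179, 0.6284], [-0.0088, -0.918, -0.3965, -0.0705], [-0.9997, 0.0173, -0.0179, 0.0476], [0.0, 0.0, 0.0, 1.0]] op 0.0004 [-0.3  0.1 -0.8]
[294.61620193 210.44261474]
```

View pics/scene7.png

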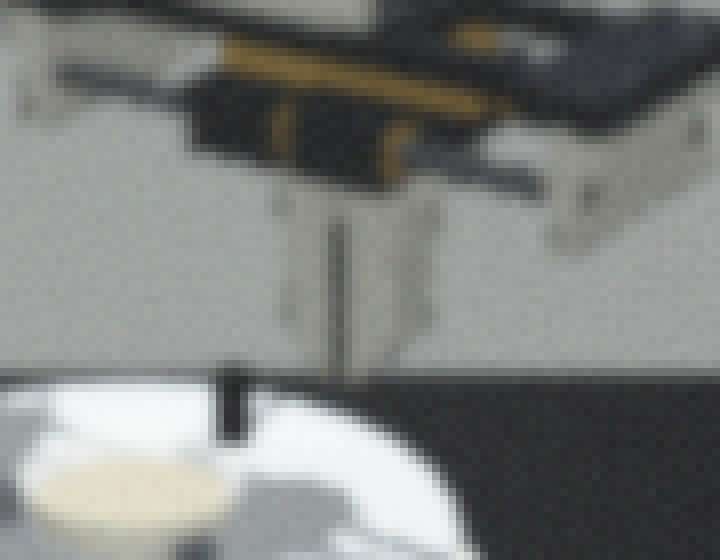

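Request:
send_rows(motion=[{"hand":-1,"slide":[6,0,0],"spin":0},{"hand":-1,"slide":[5,0,0],"spin":0},{"hand":-1,"slide":[4,0,0],"spin":0},{"hand":-1,"slide":[0,0,0],"spin":0}])

```text
time: 4.95
tool_pos: [0.6281, -0.0705, 0.0303]
tool_rot: [2.364, 1.548, -0.37]
contact_force: [-0.0, 0.3, -0.3]
opening: 0.0006
```

```bash
python3 - <<'E'
from h import *
s,T=rep()
p=vision.read_camera('scene');TS=p['world_from_camera']
W=cloud(p,TS);Ti=np.linalg.inv(T)
for u in (288,290,292,295,298):
  print(u,[(v,(Ti@np.r_[W[v,u],1])[:3].round(3).tolist(),W[v,u,2].round(3)) for v in range(194,206,2)])
cv2.imwrite('pics/scene8.png',cv2.resize(p['pixels'][150:220,250:340],None,fx=8,fy=8,interpolation=cv2.INTER_NEAREST))
E
```

```text
t 4.95 [[0.0216, 0.3962, -0.9179, 0.6281], [-0.0084, -0.918, -0.3965, -0.0705], [-0.9997, 0.0163, -0.0165, 0.0303], [0.0, 0.0, 0.0, 1.0]] op 0.0006 [-0.   0.3 -0.3]
288 [(194, [-0.062, -0.007, 0.015], np.float64(0.092)), (196, [-0.055, -0.009, 0.012], np.float64(0.085)), (198, [-0.051, -0.009, 0.012], np.float64(0.081)), (200, [-0.046, -0.009, 0.012], np.float64(0.076)), (202, [-0.02, -0.033, -0.023], np.float64(0.051)), (204, [-0.022, -0.026, -0.012], np.float64(0.052))]
290 [(194, [-0.063, -0.002, 0.014], np.float64(0.093)), (196, [-0.058, -0.003, 0.013], np.float64(0.088)), (198, [-0.053, -0.003, 0.013], np.float64(0.083)), (200, [-0.048, -0.003, 0.013], np.float64(0.078)), (202, [-0.043, -0.002, 0.013], np.float64(0.073)), (204, [-0.037, -0.004, 0.011], np.float64(0.067))]
292 [(194, [-0.064, 0.002, 0.012], np.float64(0.094)), (196, [-0.058, 0.001, 0.01], np.float64(0.088)), (198, [-0.053, 0.001, 0.011], np.float64(0.083)), (200, [-0.05, 0.003, 0.014], np.float64(0.08)), (202, [-0.043, 0.001, 0.011], np.float64(0.073)), (204, [-0.039, 0.002, 0.012], np.float64(0.069))]
295 [(194, [-0.065, 0.009, 0.011], np.float64(0.095)), (196, [-0.06, 0.01, 0.012], np.float64(0.091)), (198, [-0.056, 0.01, 0.012], np.float64(0.086)), (200, [-0.051, 0.01, 0.013], np.float64(0.082)), (202, [-0.046, 0.01, 0.013], np.float64(0.077)), (204, [-0.021, -0.013, -0.022], np.float64(0.051))]
298 [(194, [-0.068, 0.018, 0.012], np.float64(0.098)), (196, [-0.063, 0.018, 0.013], np.float64(0.093)), (198, [-0.058, 0.017, 0.011], np.float64(0.088)), (200, [-0.051, 0.015, 0.008], np.float64(0.081)), (202, [0.031, -0.072, -0.125], np.float64(-0.0)), (204, [0.033, -0.067, -0.117], np.float64(-0.002))]
```

View pics/scene8.png

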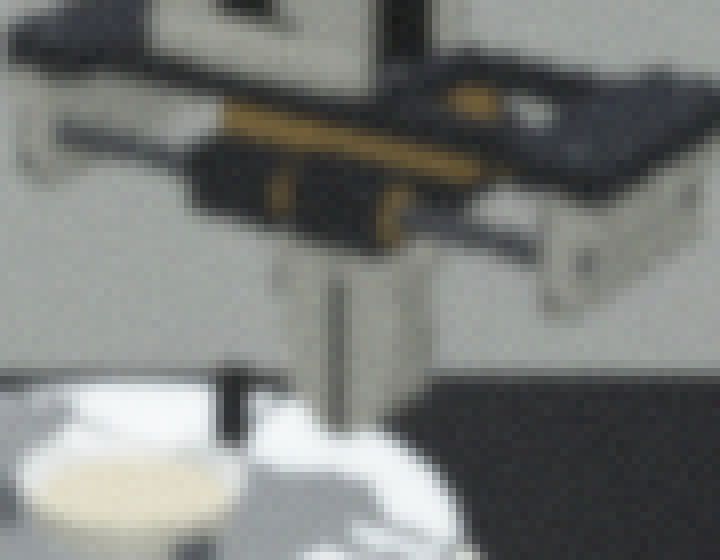

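Request:
send_rows(motion=[{"hand":-1,"slide":[6,-5,0],"spin":0},{"hand":-1,"slide":[5,-5,0],"spin":0},{"hand":-1,"slide":[0,0,0],"spin":0}])

```text
time: 5.3
tool_pos: [0.6244, -0.0607, 0.0187]
tool_rot: [2.373, 1.547, -0.361]
contact_force: [-0.6, -0.3, -0.4]
opening: 0.0001
```

```bash
python3 - <<'E'
from h import *
s,T=rep()
w=vision.read_camera('wrist');TT=T@w['T_tool_cam'];WW=cloud(w,TT);cv2.imwrite('pics/w9.png',w['pixels'])
for r in vision.cut_out(w,'peg')[:1]:
    q=WW[r['mask']];q=q[(q[:,2]>.058)&(q[:,2]<.08)];print(r['conf'],r['mask'].sum(),((q-T[:3,3])@T[:3,:3]).round(3).mean(0) if len(q) else None)
p=vision.read_camera('scene');cv2.imwrite('pics/scene9.png',cv2.resize(p['pixels'][150:230,240:340],None,fx=8,fy=8,interpolation=cv2.INTER_NEAREST))
E
```

```text
t 5.3 [[0.0226, 0.3961, -0.9179, 0.6244], [-0.0085, -0.9181, -0.3963, -0.0607], [-0.9997, 0.0168, -0.0174, 0.0187], [0.0, 0.0, 0.0, 1.0]] op 0.0001 [-0.6 -0.3 -0.4]
0.74 13654 [-0.04524542 -0.00841392  0.03068864]
```

View pics/scene9.png

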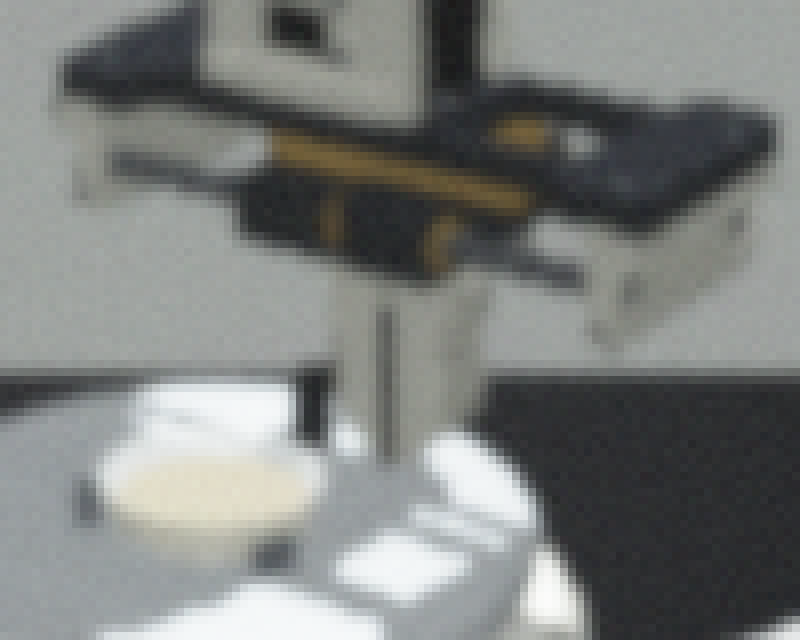

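View pics/w9.png

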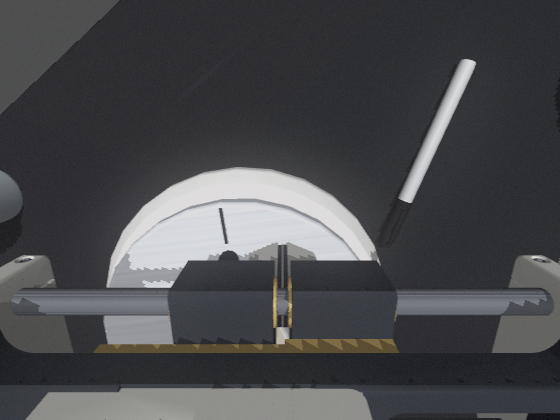

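Request:
send_rows(motion=[{"hand":-1,"slide":[0,-7,0],"spin":0},{"hand":-1,"slide":[0,-15,0],"spin":0},{"hand":-1,"slide":[0,-15,0],"spin":0},{"hand":-1,"slide":[0,2,0],"spin":0},{"hand":-1,"slide":[-20,5,0],"spin":0},{"hand":-1,"slide":[-35,0,0],"spin":0}])

```text
time: 6.05
tool_pos: [0.6072, -0.0288, 0.0711]
tool_rot: [2.271, 1.554, -0.461]
contact_force: [0.9, 0.2, -0.5]
opening: 0.0001
```

```bash
python3 - <<'E'
from h import *
s,T=rep()
for i in range(2):
    t=observe()['time'];p=vision.read_camera('scene');TS=p['world_from_camera']
    cv2.imwrite(f'pics/sc10_{i}.png',cv2.resize(p['pixels'][150:270,200:340],None,fx=5,fy=5))
    W=cloud(p,TS);g=p['pixels'].max(2)
    m=(W[...,2]>.060)&(W[...,2]<.082)&(g<70)&(abs(np.hypot(W[...,0]-C[0],W[...,1]-C[1])-.055)<.015)
    print(t,m.sum(),np.nanmedian(W[m],0))
E
```

```text
t 6.05 [[0.015, 0.3976, -0.9174, 0.6072], [-0.0075, -0.9175, -0.3977, -0.0288], [-0.9999, 0.0128, -0.0108, 0.0711], [0.0, 0.0, 0.0, 1.0]] op 0.0001 [ 0.9  0.2 -0.5]
6.05 24 [ 0.53065093 -0.01619681  0.07013741]
6.1 27 [ 0.52263121 -0.02174409  0.06946745]
```

View pics/sc10_1.png

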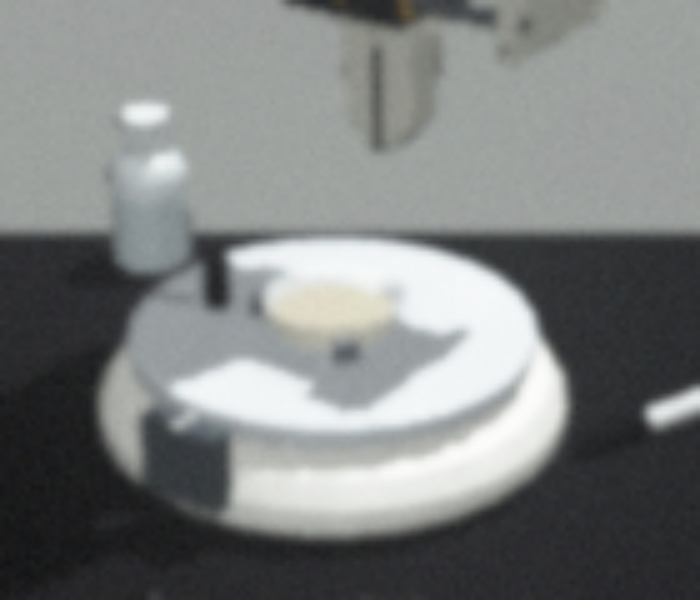

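Request:
send_rows(motion=[{"hand":-1,"slide":[0,20,37],"spin":0},{"hand":-1,"slide":[0,20,37],"spin":0},{"hand":-1,"slide":[0,20,37],"spin":0},{"hand":-1,"slide":[0,0,0],"spin":0}])

```text
time: 6.55
tool_pos: [0.5327, -0.1297, 0.0762]
tool_rot: [2.407, 1.537, -0.32]
contact_force: [0.4, -0.3, 0.1]
opening: 0.0002
```

```bash
cat >> h.py <<'E'
TAB=np.arctan2(-.0447,-.093)
def pegscan(cam,n=1,save=None):
    out=[]
    for i in range(n):
        s=observe();t=s['time'];p=vision.read_camera(cam)
        TT=toolT(s)@p['T_tool_cam'] if cam=='wrist' else p['world_from_camera']
        W=cloud(p,TT);g=p['pixels'].max(2)
        r=np.hypot(W[...,0]-C[0],W[...,1]-C[1])
        m=(W[...,2]>.056)&(W[...,2]<.084)&(g<75)&(abs(r-.055)<.014)
        c=np.nanmedian(W[m],0) if m.sum()>4 else np.full(3,np.nan)
        a=np.arctan2(c[1]-C[1],c[0]-C[0])-TAB
        out.append((t,a%(2*np.pi)));print(cam,round(t,2),'n',m.sum(),c.round(3),'joint%2pi',round(a%(2*np.pi),3))
        if save: cv2.imwrite(f'pics/{save}{i}.png',p['pixels'])
    return out
E
python3 - <<'E'
from h import *
s,T=rep()
pegscan('wrist',2,'w11_');pegscan('scene',2,'s11_')
E
```

```text
t 6.55 [[0.032, 0.4024, -0.9149, 0.5327], [-0.0106, -0.9152, -0.4029, -0.1297], [-0.9994, 0.0226, -0.025, 0.0762], [0.0, 0.0, 0.0, 1.0]] op 0.0002 [ 0.4 -0.3  0.1]
wrist 6.55 n 244 [ 0.52  -0.091  0.073] joint%2pi 0.225
wrist 6.6 n 250 [ 0.525 -0.097  0.074] joint%2pi 0.388
scene 6.65 n 24 [ 0.526 -0.108  0.068] joint%2pi 0.509
scene 6.7 n 25 [ 0.532 -0.113  0.067] joint%2pi 0.639
```

View pics/w11_0.png

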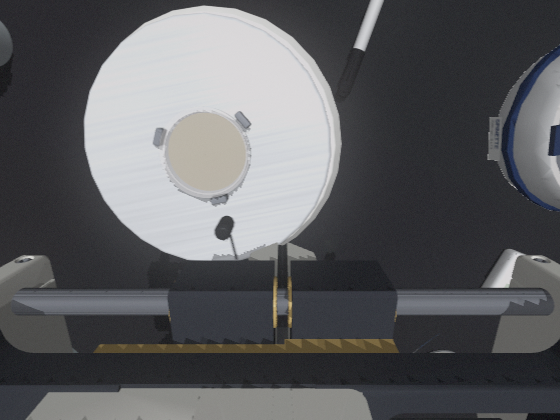

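View pics/s11_0.png

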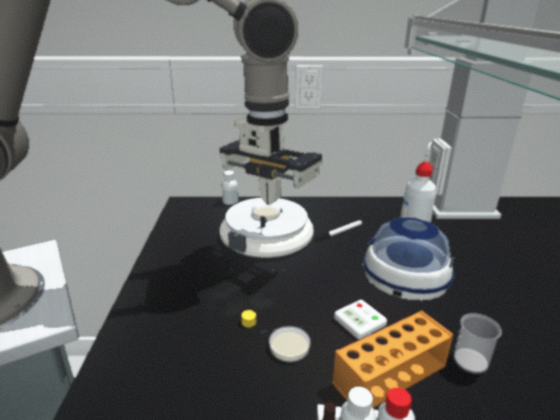

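```bash
cat > track.py <<'E'
from h import *
import sys,io,contextlib,json,os
n=int(sys.argv[1])
with contextlib.redirect_stdout(io.StringIO()) as f:
    pts=[]
    for i in range(n):
        s=observe();t=s['time'];p=vision.read_camera('wrist')
        W=cloud(p,toolT(s)@p['T_tool_cam']);g=p['pixels'].max(2)
        r=np.hypot(W[...,0]-C[0],W[...,1]-C[1])
        m=(W[...,2]>.060)&(W[...,2]<.084)&(g<75)&(abs(r-.055)<.014)
        if m.sum()>100: pts.append((t,*np.nanmedian(W[m],0)[:2],int(m.sum())))
old=json.load(open('trk.json')) if os.path.exists('trk.json') else []
old+=pts;json.dump(old,open('trk.json','w'))
A=np.array(old);
from scipy.optimize import least_squares
ang=np.arctan2(A[:,2]-C[1],A[:,1]-C[0])-TAB
t=A[:,0]
# model: known decel
def sim(w0,th0,tt,k=.05,c=.2):
    return th0+(w0+c/k)*(1-np.exp(-k*tt))/k-c/k*tt
t0=t[0]
wr=lambda x:(x+np.pi)%(2*np.pi)-np.pi
best=None
for w in np.arange(1.5,4,.1):
    f=least_squares(lambda x:wr(sim(x[0],x[1],t-t0,.05,x[2])-ang),[w,ang[0],.2],loss='soft_l1',f_scale=.05)
    if best is None or f.cost<best.cost: best=f
x=best.x;th0=x[1]-2*np.pi*np.floor(x[1]/2/np.pi)+2*np.pi
res=wr(sim(x[0],x[1],t-t0,.05,x[2])-ang)
print('fit w0',x[0].round(3),'c',x[2].round(3),'rms',np.std(res).round(3),'t0',t0,'th0',round(th0,3))
def W_(tt): return (x[0]+x[2]/.05)*np.exp(-.05*tt)-x[2]/.05
tn=observe()['time'];print('now',tn,'joint',sim(x[0],th0,tn-t0,.05,x[2]).round(3),'w',W_(tn-t0).round(3))
from scipy.optimize import brentq
ts=np.arange(0,25,.01);th=sim(x[0],th0,ts,.05,x[2]);w=W_(ts);ok=w>0
print('stop at',th[ok][-1].round(2),'t',(t0+ts[ok][-1]).round(2))
for k in (2,3,4):
    for off in (-2,-1,-.2,0,.2):
        i=np.searchsorted(th[ok],k*2*np.pi+off)
        if i<ok.sum(): print(k,off,'t',(t0+ts[i]).round(2),'w',w[i].round(2))
d=A[:,1:3];c=least_squares(lambda q:np.hypot(d[:,0]-q[0],d[:,1]-q[1])-q[2],[*C,.055],loss='soft_l1',f_scale=.002).x
print('circle',c.round(4),'last',A[-3:].round(3).tolist(),'lastres',res[-6:].round(3))
E
python3 track.py 50
```

```text
fit w0 2.904 c 0.014 rms 0.021 t0 6.75 th0 7.134
now 9.25 joint 13.918 w 2.53
stop at 45.62 t 31.74
2 -2 t 7.98 w 2.71
2 -1 t 8.35 w 2.66
2 -0.2 t 8.65 w 2.62
2 0 t 8.73 w 2.6
2 0.2 t 8.81 w 2.59
3 -2 t 10.45 w 2.37
3 -1 t 10.88 w 2.31
3 -0.2 t 11.23 w 2.27
3 0 t 11.32 w 2.25
3 0.2 t 11.41 w 2.24
4 -2 t 13.33 w 2.01
4 -1 t 13.83 w 1.96
4 -0.2 t 14.24 w 1.91
4 0 t 14.35 w 1.9
4 0.2 t 14.45 w 1.89
circle [ 0.5621 -0.06    0.0527] last [[9.05, 0.544, -0.11, 181.0], [9.1, 0.55, -0.112, 154.0], [9.15, 0.556, -0.113, 129.0]] lastres [0.004 0.011 0.021 0.021 0.036 0.043]
```

```bash
sed -i 's/^C=np.array.*;PEG/C=np.array([.5618,-.0598]);PEG/' h.py; python3 track.py 70
```

```text
fit w0 3.08 c 0.193 rms 0.023 t0 6.75 th0 7.097
now 12.75 joint 19.903 w 1.279
stop at 23.38 t 18.46
2 -2 t 7.96 w 2.67
2 -1 t 8.34 w 2.55
2 -0.2 t 8.67 w 2.44
2 0 t 8.75 w 2.42
2 0.2 t 8.83 w 2.39
3 -2 t 10.78 w 1.81
3 -1 t 11.35 w 1.65
3 -0.2 t 11.86 w 1.51
3 0 t 11.99 w 1.48
3 0.2 t 12.13 w 1.44
4 -2 t 16.89 w 0.32
circle [ 0.5621 -0.06    0.0527] last [[12.6, 0.548, -0.112, 161.0], [12.65, 0.552, -0.112, 145.0], [12.7, 0.555, -0.113, 133.0]] lastres [ 0.004 -0.003 -0.007 -0.008 -0.012 -0.014]
```

Request:
send_rows(motion=[{"hand":-1,"slide":[2,-9,-37],"spin":0},{"hand":-1,"slide":[7,-9,-37],"spin":0},{"hand":-1,"slide":[8,-9,-37],"spin":0},{"hand":-1,"slide":[6,0,0],"spin":0}])

```text
time: 13.15
tool_pos: [0.6302, -0.0564, 0.0565]
tool_rot: [2.441, 1.532, -0.287]
contact_force: [0.0, -0.7, -0.3]
opening: 0.0004
```

```bash
python3 - <<'E'
from h import *
s,T=rep();print('C rel',((np.r_[C,.076]-T[:3,3])@T[:3,:3]).round(4))
pegscan('scene',3,'s12_')
E
```

```text
t 13.15 [[0.0367, 0.4022, -0.9148, 0.6302], [-0.0108, -0.9152, -0.4028, -0.0564], [-0.9993, 0.0247, -0.0293, 0.0565], [0.0, 0.0, 0.0, 1.0]] op 0.0004 [ 0.  -0.7 -0.3]
C rel [-0.0219 -0.0239  0.0634]
scene 13.15 n 24 [ 0.577 -0.115  0.066] joint%2pi 1.391
scene 13.2 n 28 [ 0.581 -0.114  0.066] joint%2pi 1.458
scene 13.25 n 28 [ 0.583 -0.112  0.064] joint%2pi 1.513
```

View pics/s12_2.png

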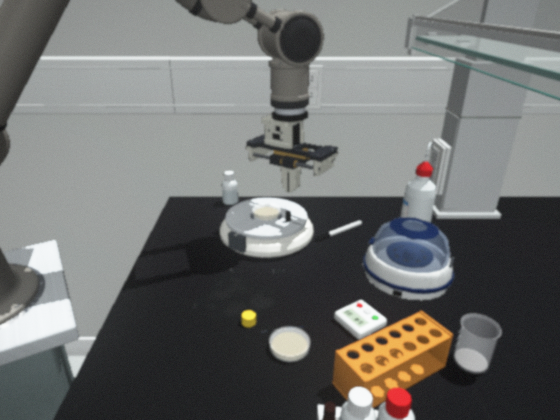

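Request:
send_rows(motion=[{"hand":-1,"slide":[9,4,7],"spin":0}])

```text
time: 13.4
tool_pos: [0.6222, -0.0662, 0.0482]
tool_rot: [2.399, 1.534, -0.33]
contact_force: [-0.1, -0.4, 0.7]
opening: 0.0
```

```bash
python3 - <<'E'
from h import *
pegscan('scene',20)
s,T=rep();print('C rel',((np.r_[C,.076]-T[:3,3])@T[:3,:3]).round(4))
E
```

```text
scene 13.4 n 22 [ 0.591 -0.107  0.064] joint%2pi 1.673
scene 13.45 n 22 [ 0.593 -0.105  0.064] joint%2pi 1.724
scene 13.5 n 22 [ 0.595 -0.103  0.065] joint%2pi 1.775
scene 13.55 n 20 [ 0.597 -0.102  0.065] joint%2pi 1.818
scene 13.6 n 24 [ 0.599 -0.099  0.064] joint%2pi 1.882
scene 13.65 n 20 [ 0.601 -0.098  0.065] joint%2pi 1.932
scene 13.7 n 21 [ 0.603 -0.095  0.064] joint%2pi 1.985
scene 13.75 n 19 [ 0.604 -0.092  0.064] joint%2pi 2.037
scene 13.8 n 20 [ 0.606 -0.091  0.064] joint%2pi 2.079
scene 13.85 n 21 [ 0.607 -0.089  0.065] joint%2pi 2.122
scene 13.9 n 21 [ 0.608 -0.086  0.064] joint%2pi 2.182
scene 13.95 n 14 [ 0.609 -0.083  0.065] joint%2pi 2.23
scene 14.0 n 16 [ 0.611 -0.081  0.064] joint%2pi 2.276
scene 14.05 n 22 [ 0.612 -0.078  0.066] joint%2pi 2.35
scene 14.1 n 21 [ 0.612 -0.076  0.069] joint%2pi 2.39
scene 14.15 n 21 [ 0.613 -0.074  0.069] joint%2pi 2.425
scene 14.2 n 25 [ 0.613 -0.071  0.066] joint%2pi 2.478
scene 14.25 n 22 [ 0.613 -0.069  0.07 ] joint%2pi 2.511
scene 14.3 n 30 [ 0.613 -0.066  0.069] joint%2pi 2.574
scene 14.35 n 22 [ 0.613 -0.064  0.07 ] joint%2pi 2.612
t 14.4 [[0.0317, 0.4002, -0.9159, 0.6216], [-0.0112, -0.9162, -0.4007, -0.0656], [-0.9994, 0.0229, -0.0246, 0.047], [0.0, 0.0, 0.0, 1.0]] op 0.0004 [-0.6 -0.4 -0.4]
C rel [-0.031  -0.0286  0.0518]
```

```bash
python3 - <<'E'
from h import *
pegscan('scene',4)
E
```

```text
scene 14.4 n 31 [ 0.614 -0.062  0.069] joint%2pi 2.66
scene 14.45 n 23 [ 0.613 -0.061  0.071] joint%2pi 2.679
scene 14.5 n 24 [ 0.613 -0.057  0.07 ] joint%2pi 2.748
scene 14.55 n 22 [ 0.613 -0.056  0.07 ] joint%2pi 2.774
```

Request:
send_rows(motion=[{"hand":-1,"slide":[14,0,0],"spin":0},{"hand":-1,"slide":[13,0,0],"spin":0},{"hand":-1,"slide":[0,-8,0],"spin":0},{"hand":-1,"slide":[0,-13,0],"spin":0},{"hand":-1,"slide":[0,-13,0],"spin":0},{"hand":-1,"slide":[0,2,0],"spin":0},{"hand":-1,"slide":[-20,5,0],"spin":0},{"hand":-1,"slide":[-30,0,0],"spin":0}])

```text
time: 15.4
tool_pos: [0.605, -0.0359, 0.0631]
tool_rot: [2.319, 1.548, -0.408]
contact_force: [-0.4, 0.5, 0.2]
opening: 0.0008
```

```bash
python3 - <<'E'
from h import *
s,T=rep();pegscan('scene',3,'s13_')
print('to brake',((np.r_[C+.076*np.array([np.cos(np.deg2rad(-114)),np.sin(np.deg2rad(-114))]),.045]-T[:3,3])@T[:3,:3]).round(4))
E
```

```text
t 15.4 [[0.0211, 0.4024, -0.9152, 0.605], [-0.0091, -0.9153, -0.4026, -0.0359], [-0.9997, 0.0168, -0.0156, 0.0631], [0.0, 0.0, 0.0, 1.0]] op 0.0008 [-0.4  0.5  0.2]
scene 15.4 n 31 [ 0.544 -0.01   0.068] joint%2pi 4.615
scene 15.45 n 31 [ 0.536 -0.013  0.07 ] joint%2pi 4.761
scene 15.5 n 33 [ 0.529 -0.016  0.068] joint%2pi 4.905
to brake [0.0174 0.0553 0.1057]
```

Request:
send_rows(motion=[{"hand":-1,"slide":[0,18,35],"spin":0},{"hand":-1,"slide":[0,18,35],"spin":0},{"hand":-1,"slide":[0,18,35],"spin":0},{"hand":-1,"slide":[0,0,0],"spin":0}])

```text
time: 15.95
tool_pos: [0.5304, -0.1288, 0.0627]
tool_rot: [2.379, 1.541, -0.344]
contact_force: [-0.2, 0.7, 0.4]
opening: 0.0006
```

```bash
mv trk.json trk1.json; sed -i 's/for k in (2,3,4)/for k in (1,2,3)/' track.py; python3 track.py 16; python3 - <<'E'
from h import *
s,T=rep()
print('to brake',((np.r_[C+.076*np.array([np.cos(np.deg2rad(-114)),np.sin(np.deg2rad(-114))]),.045]-T[:3,3])@T[:3,:3]).round(4))
E
```

```text
fit w0 2.628 c -0.059 rms 0.005 t0 15.95 th0 12.342
now 16.75 joint 14.422 w 2.571
stop at 62.59 t 40.94
1 -2 t 15.95 w 2.63
1 -1 t 15.95 w 2.63
1 -0.2 t 15.95 w 2.63
1 0 t 15.95 w 2.63
1 0.2 t 15.95 w 2.63
2 -2 t 15.95 w 2.63
2 -1 t 15.95 w 2.63
2 -0.2 t 15.96 w 2.63
2 0 t 16.04 w 2.62
2 0.2 t 16.12 w 2.62
3 -2 t 17.71 w 2.51
3 -1 t 18.11 w 2.48
3 -0.2 t 18.44 w 2.46
3 0 t 18.52 w 2.45
3 0.2 t 18.6 w 2.45
circle [ 0.562  -0.0612  0.0518] last [[16.4, 0.552, -0.112, 186.0], [16.45, 0.56, -0.112, 144.0], [16.5, 0.567, -0.113, 103.0]] lastres [ 0.     0.003  0.006  0.007 -0.001 -0.007]
t 16.75 [[0.0309, 0.4094, -0.9118, 0.5335], [-0.0099, -0.9121, -0.4099, -0.1262], [-0.9995, 0.0217, -0.0241, 0.0635], [0.0, 0.0, 0.0, 1.0]] op 0.0002 [-0.4 -0.3 -0.8]
to brake [0.0184 0.0013 0.004 ]
```

Request:
send_rows(motion=[{"hand":-1,"slide":[18,1,2],"spin":0},{"hand":-1,"slide":[16,0,2],"spin":0},{"hand":-1,"slide":[7,0,0],"spin":0}])

```text
time: 17.05
tool_pos: [0.5329, -0.1299, 0.0229]
tool_rot: [2.402, 1.534, -0.318]
contact_force: [-0.1, 0.5, -0.2]
opening: 0.0002
```

```bash
sed -e "s/,x\[2\])-ang),\[w,ang\[0\],.2\]/,x[2])-ang),[w,ang[0],.193],bounds=([0,-20,.188],[9,20,.198])/" track.py > track2.py; grep -n bounds track2.py | head -2; python3 track2.py 14; python3 - <<'E'
from h import *
s,T=rep()
p=vision.read_camera('wrist');cv2.imwrite('pics/w15.png',p['pixels'])
E
```

```text
25:    f=least_squares(lambda x:wr(sim(x[0],x[1],t-t0,.05,x[2])-ang),[w,ang[0],.193],bounds=([0,-20,.188],[9,20,.198]),loss='soft_l1',f_scale=.05)
fit w0 2.594 c 0.188 rms 0.023 t0 15.95 th0 12.357
now 17.75 joint 16.526 w 2.047
stop at 24.78 t 26.44
1 -2 t 15.95 w 2.59
1 -1 t 15.95 w 2.59
1 -0.2 t 15.95 w 2.59
1 0 t 15.95 w 2.59
1 0.2 t 15.95 w 2.59
2 -2 t 15.95 w 2.59
2 -1 t 15.95 w 2.59
2 -0.2 t 15.96 w 2.59
2 0 t 16.04 w 2.57
2 0.2 t 16.11 w 2.54
3 -2 t 17.91 w 2.0
3 -1 t 18.43 w 1.85
3 -0.2 t 18.88 w 1.73
3 0 t 19.0 w 1.7
3 0.2 t 19.12 w 1.66
circle [ 0.562  -0.0601  0.0525] last [[17.6, 0.591, -0.017, 907.0], [17.65, 0.587, -0.014, 911.0], [17.7, 0.581, -0.011, 910.0]] lastres [-0.005 -0.008 -0.01  -0.013 -0.017 -0.021]
t 17.75 [[0.0366, 0.4095, -0.9116, 0.5337], [-0.0121, -0.9119, -0.4102, -0.13], [-0.9993, 0.026, -0.0284, 0.0241], [0.0, 0.0, 0.0, 1.0]] op 0.0004 [1.  0.6 0.2]
```

View pics/w15.png

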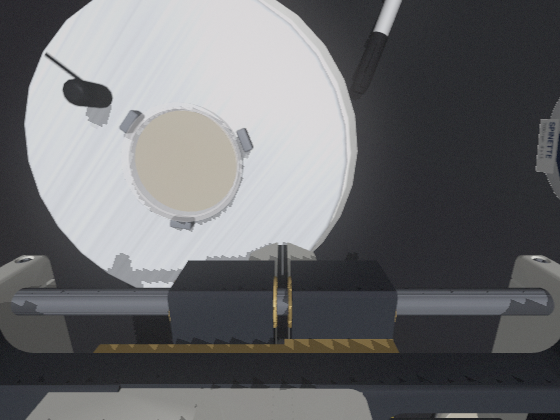

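Request:
send_rows(motion=[{"hand":-1,"slide":[4,0,0],"spin":0}])

```text
time: 17.9
tool_pos: [0.5342, -0.1302, 0.0204]
tool_rot: [2.399, 1.531, -0.321]
contact_force: [-0.6, -0.8, -0.8]
opening: 0.0004
```

```bash
python3 track2.py 14|egrep -v '^[12] '; python3 - <<'E'
from h import *
s,T=rep()
E
```

```text
fit w0 2.621 c 0.188 rms 0.026 t0 15.95 th0 12.341
now 18.6 joint 18.215 w 1.829
stop at 24.99 t 26.52
3 -2 t 17.9 w 2.03
3 -1 t 18.41 w 1.88
3 -0.2 t 18.85 w 1.76
3 0 t 18.96 w 1.73
3 0.2 t 19.08 w 1.7
circle [ 0.5623 -0.0603  0.0524] last [[18.45, 0.516, -0.038, 715.0], [18.5, 0.514, -0.042, 694.0], [18.55, 0.512, -0.047, 682.0]] lastres [-0.012 -0.014 -0.017 -0.02  -0.023 -0.028]
t 18.6 [[0.0365, 0.4095, -0.9116, 0.5338], [-0.0121, -0.9119, -0.4101, -0.13], [-0.9993, 0.026, -0.0283, 0.0201], [0.0, 0.0, 0.0, 1.0]] op 0.0005 [ 0.1 -0.3 -0.2]
```

```bash
python3 track2.py 6|egrep -v '^[12] '
```

```text
fit w0 2.629 c 0.188 rms 0.026 t0 15.95 th0 12.335
now 18.9 joint 18.765 w 1.752
stop at 25.04 t 26.55
3 -2 t 17.89 w 2.04
3 -1 t 18.4 w 1.89
3 -0.2 t 18.84 w 1.77
3 0 t 18.95 w 1.74
3 0.2 t 19.07 w 1.71
circle [ 0.5624 -0.0603  0.0523] last [[18.75, 0.511, -0.066, 650.0], [18.8, 0.511, -0.071, 637.0], [18.85, 0.513, -0.075, 629.0]] lastres [-0.019 -0.018 -0.024 -0.024 -0.026 -0.029]
```

Request:
send_rows(motion=[{"hand":-1,"slide":[8,0,0],"spin":0},{"hand":-1,"slide":[2,0,0],"spin":0}])

```text
time: 19.1
tool_pos: [0.5386, -0.132, 0.0136]
tool_rot: [2.383, 1.521, -0.336]
contact_force: [0.0, 0.5, 24.6]
opening: 0.0004
```

```bash
python3 - <<'E'
from h import *
s,T=rep()
pegscan('wrist',2,'w16_');pegscan('scene',1,'s16_')
E
```

```text
t 19.1 [[0.0468, 0.4094, -0.9112, 0.5386], [-0.0163, -0.9117, -0.4105, -0.132], [-0.9988, 0.0341, -0.036, 0.0136], [0.0, 0.0, 0.0, 1.0]] op 0.0004 [ 0.   0.5 24.6]
wrist 19.1 n 82 [ 0.544 -0.126  0.069] joint%2pi 0.854
wrist 19.15 n 84 [ 0.544 -0.126  0.069] joint%2pi 0.853
scene 19.2 n 29 [ 0.511 -0.093  0.066] joint%2pi 0.131
```

```bash
python3 - <<'E'
import cv2
a=cv2.imread('pics/s16_0.png');cv2.imwrite('pics/s16c.png',cv2.resize(a[170:270,210:330],None,fx=6,fy=6,interpolation=cv2.INTER_CUBIC))
E
```

```text
(no output)
```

View pics/s16c.png

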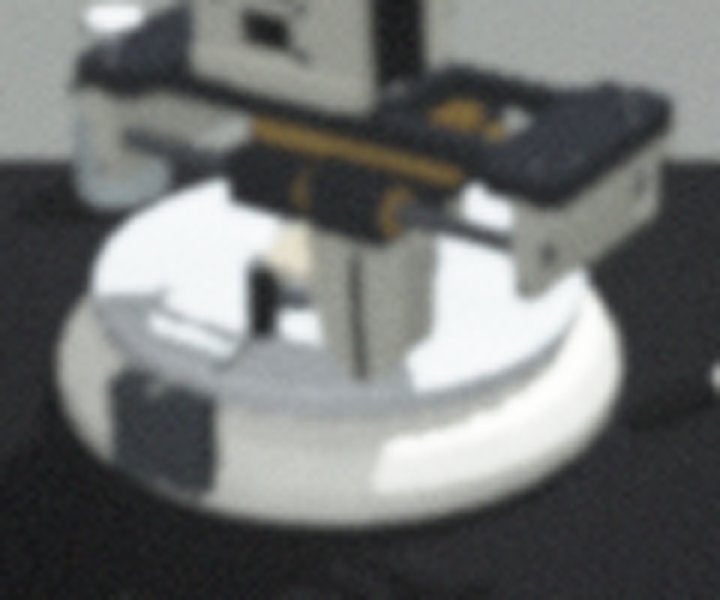

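View pics/w16_1.png

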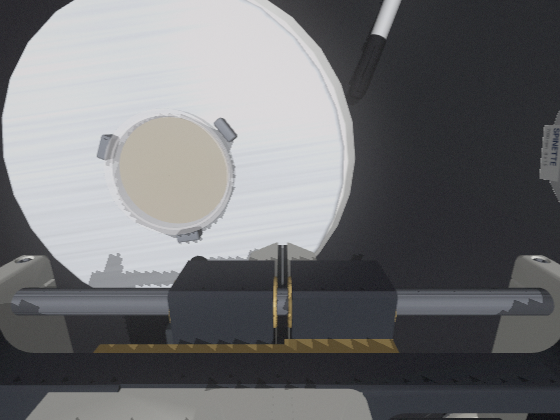

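Request:
send_rows(motion=[{"hand":-1,"slide":[1,0,0],"spin":0}])

```text
time: 19.35
tool_pos: [0.5399, -0.1325, 0.0141]
tool_rot: [2.378, 1.518, -0.341]
contact_force: [-0.4, -0.4, 1.8]
opening: 0.0007
```

```bash
python3 - <<'E'
from h import *
s,T=rep()
pegscan('scene',2,'s17_')
p=vision.read_camera('scene');TS=p['world_from_camera']
W=cloud(p,TS)
near=(np.hypot(W[...,0]-C[0],W[...,1]-C[1])<.098)&(abs(W[...,2]-.052)<.004)
print('wheel z',np.nanmedian(W[near][:,2]))
for n,a,b,z in [('pegbase',262,338,.052),('pegtop',262,258,.076),('tabtopmid',165,380,.052),('tabR',213,395,.052),('tabL',112,378,.052),('linetick',157,392,.052)]:
    q=px2w(p,210+a/6-.4,170+b/6-.4,TS,z);print(n,q.round(4),'r',np.hypot(*(q[:2]-C)).round(4),'joint',(np.arctan2(q[1]-C[1],q[0]-C[0])-TAB).round(3))
E
```

```text
t 19.35 [[0.0499, 0.4094, -0.911, 0.5399], [-0.0177, -0.9116, -0.4106, -0.1325], [-0.9986, 0.0367, -0.0383, 0.0141], [0.0, 0.0, 0.0, 1.0]] op 0.0007 [-0.4 -0.4  1.8]
scene 19.35 n 27 [ 0.513 -0.094  0.066] joint%2pi 0.169
scene 19.4 n 29 [ 0.513 -0.094  0.065] joint%2pi 0.165
wheel z 0.05131973714898158
pegbase [ 0.5106 -0.0947  0.052 ] r 0.0619 joint 0.15
pegtop [ 0.5175 -0.0826  0.076 ] r 0.0498 joint 0.027
tabtopmid [ 0.4688 -0.1041  0.052 ] r 0.103 joint -0.003
tabR [ 0.4783 -0.1211  0.052 ] r 0.1036 joint 0.185
tabL [ 0.454 -0.094  0.052] r 0.1131 joint -0.141
linetick [ 0.4631 -0.11    0.052 ] r 0.1108 joint 0.022
```

Request:
send_rows(motion=[{"hand":-1,"slide":[-8,0,0],"spin":0},{"hand":-1,"slide":[-30,0,0],"spin":0}])

```text
time: 19.7
tool_pos: [0.5353, -0.1309, 0.049]
tool_rot: [2.385, 1.526, -0.334]
contact_force: [0.1, -0.0, -0.1]
opening: 0.0005
```

```bash
python3 - <<'E'
from h import *
s,T=rep()
pegscan('scene',3,'s18_');pegscan('wrist',3,'w18_')
E
```

```text
t 19.7 [[0.0424, 0.4094, -0.9113, 0.5353], [-0.0147, -0.9118, -0.4103, -0.1309], [-0.999, 0.0308, -0.0327, 0.049], [0.0, 0.0, 0.0, 1.0]] op 0.0005 [ 0.1 -0.  -0.1]
scene 19.7 n 26 [ 0.511 -0.092  0.066] joint%2pi 0.111
scene 19.75 n 29 [ 0.511 -0.091  0.067] joint%2pi 0.092
scene 19.8 n 27 [ 0.511 -0.09   0.065] joint%2pi 0.087
wrist 19.85 n 400 [ 0.516 -0.085  0.073] joint%2pi 0.05
wrist 19.9 n 406 [ 0.516 -0.084  0.073] joint%2pi 0.037
wrist 19.95 n 403 [ 0.515 -0.083  0.073] joint%2pi 0.023
```

View pics/w18_2.png

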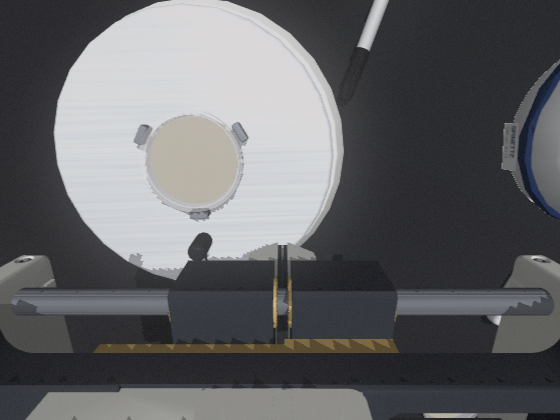

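Request:
send_rows(motion=[{"hand":-1,"slide":[17,0,0],"spin":0},{"hand":-1,"slide":[10,0,0],"spin":0}])

```text
time: 20.2
tool_pos: [0.5378, -0.1317, 0.022]
tool_rot: [2.381, 1.522, -0.338]
contact_force: [0.4, -0.6, -0.8]
opening: 0.0007
```

```bash
python3 - <<'E'
from h import *
s,T=rep()
pegscan('wrist',2,'w19_');pegscan('scene',2)
E
```

```text
t 20.2 [[0.0464, 0.4094, -0.9112, 0.5378], [-0.0163, -0.9117, -0.4105, -0.1317], [-0.9988, 0.0339, -0.0356, 0.022], [0.0, 0.0, 0.0, 1.0]] op 0.0007 [ 0.4 -0.6 -0.8]
wrist 20.2 n 424 [ 0.516 -0.079  0.072] joint%2pi 6.235
wrist 20.25 n 454 [ 0.515 -0.079  0.072] joint%2pi 6.226
scene 20.3 n 22 [ 0.508 -0.085  0.066] joint%2pi 6.271
scene 20.35 n 23 [ 0.508 -0.084  0.066] joint%2pi 6.254
```

```bash
python3 - <<'E'
from h import *
pegscan('wrist',3,'w20_')
E
```

```text
wrist 20.4 n 506 [ 0.515 -0.078  0.073] joint%2pi 6.21
wrist 20.45 n 517 [ 0.515 -0.078  0.073] joint%2pi 6.203
wrist 20.5 n 537 [ 0.514 -0.078  0.073] joint%2pi 6.198
```

Request:
send_rows(motion=[{"hand":-1,"slide":[-20,0,0],"spin":0},{"hand":-1,"slide":[-40,0,0],"spin":0},{"hand":-1,"slide":[-40,20,20],"spin":0},{"hand":-1,"slide":[-20,40,20],"spin":0},{"hand":-1,"slide":[0,0,20],"spin":0},{"hand":-1,"slide":[0,0,0],"spin":0}])

```text
time: 21.15
tool_pos: [0.5031, -0.2119, 0.1518]
tool_rot: [2.338, 1.514, -0.378]
contact_force: [-0.9, 0.3, 0.0]
opening: 0.0005
```

```bash
python3 - <<'E'
from h import *
s,T=rep()
pegscan('wrist',2,'w21_');pegscan('scene',2)
import time
E
```

```text
t 21.15 [[0.0532, 0.4119, -0.9097, 0.5031], [-0.0211, -0.9103, -0.4134, -0.2119], [-0.9984, 0.0412, -0.0397, 0.1518], [0.0, 0.0, 0.0, 1.0]] op 0.0005 [-0.9  0.3  0. ]
wrist 21.15 n 198 [ 0.511 -0.079  0.073] joint%2pi 6.19
wrist 21.2 n 204 [ 0.511 -0.079  0.073] joint%2pi 6.188
scene 21.25 n 19 [ 0.506 -0.081  0.066] joint%2pi 6.201
scene 21.3 n 20 [ 0.506 -0.081  0.065] joint%2pi 6.194
```

View pics/w21_1.png

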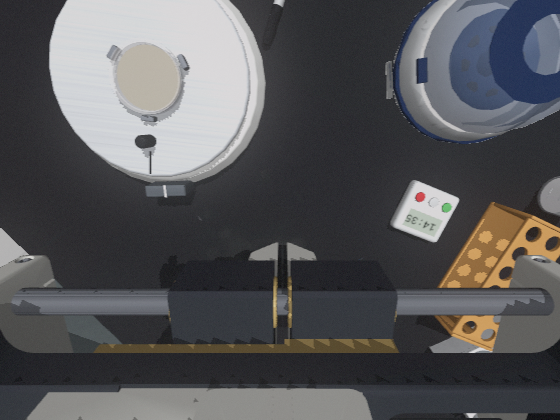

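```bash
python3 - <<'E'
from h import *
for i in range(14): vision.read_camera('scene')
pegscan('wrist',1,'w22_')
s,T=rep();p=vision.read_camera('wrist');TT=toolT(observe())@p['T_tool_cam']
a=px2w(p,151.5,171,TT,.052);b=px2w(p,165.5,190,TT,.052)
A=np.arctan2(*(a[:2]-C)[::-1]);B=np.arctan2(*(b[:2]-C)[::-1]);print(a,b,A-B,(A-B)*84,'mm')
E
```

```text
wrist 22.05 n 210 [ 0.511 -0.079  0.073] joint%2pi 6.188
t 22.1 [[0.0525, 0.414, -0.9088, 0.5043], [-0.0201, -0.9094, -0.4155, -0.2106], [-0.9984, 0.0401, -0.0394, 0.1506], [0.0, 0.0, 0.0, 1.0]] op 0.0003 [-0.3  0.1  0.6]
[ 0.48138849 -0.08522955  0.052     ] [ 0.46889767 -0.10362157  0.052     ] -0.13445751755672397 -11.294431474764814 mm
```

At rest, about 8–11 mm from the index (the limit is 18 mm), with the robot clear. Handing in.

```bash
python3 -c "
from h import *
print(job.hand_in())"
```

```text
the job is handed in; nothing more can be done
None
```

The wheel is at rest with the peg opposite the index tab. The rim line is about 8–11 mm short of the tab's middle (limit 18 mm), and the job is handed in. The wheel did not stop cleanly in one go, so check the points below.

- **First flick:** the peg took the wheel to about 3 rad/s anticlockwise. It then coasted untouched past the tab twice, to about 19 rad.
- **Second flick:** I watched too long and let the second pass go by. The wheel would then have stopped away from the tab. While it was still turning (about 0.8 rad/s) I flicked the peg again, which took it to about 2.9 rad/s.
- **Brake:** on the pass after next I pressed a fingertip on the flat top and it stopped about 0.1 rad past the tab's middle, pressing with about 25 N.
- **Rebound:** as I lifted the finger, the wheel sprang back clockwise at about 0.3 rad/s. It drifted about 0.2 rad through the tab's middle and stopped by itself, untouched and within the tab's width throughout. The first standstill and the final rest are both within tolerance, but the brake did not hold the wheel exactly where it stopped.

**Last checks:**
- The peg angle did not change over 0.9 s, at -0.09 rad from the peg and -0.13 rad from the rim line. The two readings differ slightly.
- The gripper is about 0.1 m above and to the side of the wheel, with no contact force.
- I did not measure the bystanders again. I never touched them, and the marker and timer in the last picture look undisturbed.
- The fingertips proved to end about 37 mm short of the stated TCP. I measured this in the images and allowed for it.

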